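Seat a probe cartridge in the pull stand and prove that it holds

TASK

Lift the probe cartridge off its leaning rest by its barrel, stand it on the front plate of the pull stand, slide its foot fully home under the two lips and let go. Then take it again from above by its crossbar and pull it up, slowly and harder and harder, until the pointer stands within the thick proof mark (never up to the thin limit line above it), hold it there for a second, ease it gently back down and let go, leaving it upright and fully home. Leave the other things on the bench where they are.

Things in the scene. Friction and masses are not known exactly. Their poses are not given: they have to be found in the camera images.
- cartridge: Probe cartridge, 139 mm long, 0.25 kg. Origin under its foot, z along it to the crossbar. In z: steel foot disc 48 mm across, 0-8; round neck 20 mm, 8-22; aluminium barrel 28 x 28 mm (faces square to x, y), 22-100; stem 13 mm, 100-126; white crossbar 125-139. Starts on the rest, leaning 35 degrees from upright towards the rest's +x; its y is then level.
- crossbar (a point): Centre of the cartridge's crossbar, at (0, 0, 132) mm in the cartridge's frame. The bar is 64 mm long along the cartridge's y, 14 mm thick along x and 14 mm high.
- rest: Grey leaning rest, fixed (base 150 x 80 mm, about 95 mm high). Origin under it, 34 mm straight below the cartridge's origin; +x is the way the cartridge leans. A 24 mm wide slab lies behind the barrel; a low cup, 62 mm wide and 10 mm high along the cartridge, holds the foot. The barrel's two y faces are free for fingers.
- stand: White fixed base of the pull stand, 170 x 160 x 20 mm; the slot opens to its -x. Origin on the bench under the home point. At x +70, y +55 to +101 mm two white scale strips stand to 109 mm high, the pointer between them: thin zero line, thick 8 mm proof mark centred 16 mm above it, thin limit line at 28 mm. Two thin rods 72 mm high stand at x +50, y -30 and +30.
- slot_home (a point): Point on the steel floor plate (40 mm over the bench when down) under the foot's centre when fully home; x into the slot, z up. Plate: x -83 to +62 mm, 92 wide. Lips: x -31 to +29, undersides 11 and tops 17 above the plate, 28 apart; side walls 56 apart, flaring guides 11 high from x -30 to -58. End stop at x +25 (1 mm beyond home). Stand the foot in front, centre near x -62.
- carriage (a joint): Lift of the spring-loaded carriage (m), 0 at rest; also the pointer's height over the zero line. Lips lift it after the foot has risen 3 mm. It takes about 7 N (spring and its weight) plus the cartridge's 2.5 N to start, then 0.5 N per mm. Proof mark 0.012 to 0.020, limit line 0.028, end of travel 0.034. It springs back down.
- blank_plug: Bystander: short round aluminium plug with a knob, 44 mm across, 70 mm high, standing; origin under it.
- solvent_bottle: Bystander: glass bottle with a blue cap, 80 mm across, 170 mm high; origin under it.
- beaker: Bystander: glass cup, 70 mm across, 90 mm high; origin under it.
- spanner: Bystander: steel wrench 120 mm long lying along its x; origin under its middle.
- tip_box: Bystander: grey box with a clear lid, 122 x 87 x 57 mm; origin under it.
- jar: Bystander: amber glass jar with a white lid, 66 mm across, 80 mm high; origin under it.
- vial_rack: Bystander: white rack of small vials, 100 x 140 mm, 50 mm high; origin under it.
Things that resemble listed ones, but are neither listed nor needed, are in the scene too. Several things look just like the stand: the one meant starts farthest to the robot's left.

How it is judged:
By the outcome, as a careful person would: the job done as asked, in the order asked, and still so for the second after the job is handed in, with the robot touching nothing.
It also fails if it takes over 61 s, if anything falls off the work surface, if the arm or the gripper's body presses on something with over 40 N, if the wrist force passes 120 N, or if a joint passes its speed limit or range.

ROBOT

A 6-joint arm with a two-finger parallel gripper is mounted at the origin on the work surface. World frame = base frame: x ahead of the robot, y to its left, z up, the work surface at z = 0. Lengths are in m, angles in rad, forces in N, time in s.
With the tool pointing down it reaches from about 0.375 to 0.975 m from the base axis. Payload 3.8 kg.
Tool frame: the origin (TCP) lies at the very end of the fingers, on their centre line; the grasp point (between the pads) lies 19 mm behind it; z points along the fingers, y is the line along which they close (so a half turn about z gives the same grasp; the last joint's range is limited). The gripper opens to 88 mm and grips with 3 to 60 N. Pads are 18 mm wide; open, the fingers measure 123 mm over their backs; the gripper's body (75 mm by 187 mm) begins 45 mm behind the grasp point.
Start: joints at [-1.251, 0.264, 1.604, -0, 1.274, -0.037], TCP at [0.236, -0.632, 0.239] pointing down, gripper open.
Joint ranges: [-2.63, 2.63], [-0.94, 2.18], [0.31, 2.57], [-1.31, 4.45], [0, 2.66], [-2.55, 2.55]. Speed limits (rad/s): [2.57, 2.57, 3.14, 3.14, 3.14, 3.14].

INTERFACE

Orientations are given as a unit quaternion [w, x, y, z].
In Python, from workcell import ctrl gives the robot as it stands.
- The arm moves only by the tool apply_moves, never from a script. Its argument "moves" is a list that holds one entry, the list of rows, each a list of 5 numbers: the shift along the world's x, y, z in cm, then the turn about the world's z in rad, then the finger opening in cm, from 0 to 8.81. In form: [[[x, y, z, twist, gripper], ...]]. A call has 1 to 5 rows; each row shifts and turns the commanded pose from where the row before left it; what a row does not reach is not made up. A row lasts 1/8 s, in which the tool goes at most 62.5 mm and 10.7 degrees, less where a joint would pass 70% of its speed; a pose out of reach is approached as far as the arm can. A call with a gripper value outside its range is refused whole. The fingers move at their own pace and stop on an object; "newtons" is the grip in N (left out, the last holds). Time passes only in rows, so rows that do not move let the fingers close. It gives the time, the measured TCP pose, the force, the opening and the grip force at its end, in the units of the state.
- ctrl.get_state(): the state, without advancing time (a new reading comes with each control period).
- ctrl.capture(name): name is "side" or "top" or "wrist"; returns a dict with "frame" (480x640x3 uint8, red, green, blue), "z_map" (480x640 float32, m along the optical axis (not along the pixel's ray), 0 where there is no reading), "intrinsics" (3x3 intrinsics, pixels), "dist_coeffs" ([k1, k2, p1, p2, k3] as OpenCV has them; the pictures are not rectified), "R" (3x3) and "t" (3): a world point X has camera coordinates R X + t. Camera axes: x right, y down, z forward; pixel columns grow to the right and rows downward; lengths in m; the calibration is good to about 2 mm. A picture is of the moment at which its call begins.
- ctrl.finish_job(): hands the job in; it is judged then, once.
Trained networks look in the newest picture that a camera, given by its name, has taken for a name from the list of things; names that differ only in an ending like _2 or _b are one class to them, and where a whole thing is asked for, a point or a joint stands for the part that bears it (a point fixed in the world has none). Each returns a list of dicts, best first, with "p" (0 to 1); they miss things now and then, are a little off and sometimes report something else, mostly with a low value. They report only what shows in the picture. A call takes as long as a camera call. They do not tell look-alikes from the thing itself.
- ctrl.look_for(camera, target): "box" ([left, top, width, height] in pixels, round what is visible of it).
- ctrl.outline_of(camera, target): "region" (480x640 bool, what is visible of it) and "box" ([left, top, width, height] in pixels, round what is visible of it).
The state is a dict: "t": time; "joint_pos": joint angles; "dq": joint speeds; "tau": joint torques, N m; "ee_pos": TCP position; "tool_rot": TCP orientation; "force": force on the tool from outside, world axes, zero at the start; "torque": the same for the moment, N m; "grip_width": opening from 0.0 (shut) to 1.0 (fully open); "grip_force": force on a finger pad.
Only numpy, scipy, OpenCV 4.12 (cv2) and the standard library are available. Lean on these libraries where they do the work, as an engineer would, in place of code of your own. Each camera call takes 0.05 s, during which the arm holds its last target. There are 200 camera calls.

## Working session

There is one attempt and no reset: what is moved stays moved. The work goes in short steps, Python scripts to look and compute and a tool call to move; the robot and the scene stay as the last step left them, time stands still between calls to the robot, and variables do not carry over. Pictures are saved under pics/ and viewed, at most 10 in all, crops included, and the job is handed in when it is done.

Besides the shell and the picture viewer there is one more tool, called as a command line: name --argument value ..., lists and objects as JSON in quotes. apply_moves: Moves the arm, as the interface text tells. Its arguments: {"type":"object","properties":{"moves":{"type":"array"},"newtons":{"type":"number"}},"required":["moves"]}

```bash
mkdir -p pics
cat > h.py <<'E'
import numpy as np, cv2
from workcell import ctrl
def cap(n):
    c=ctrl.capture(n); np.savez('last_'+n,**c); return c
def save(f,name): cv2.imwrite('pics/'+name+'.png',cv2.cvtColor(f,cv2.COLOR_RGB2BGR))
def world(c):
    K,d,R,t=[np.array(c[k],float) for k in('intrinsics','dist_coeffs','R','t')]
    v,u=np.mgrid[0:480,0:640]; p=np.stack([u,v],-1).reshape(-1,1,2).astype(np.float64)
    n=cv2.undistortPoints(p,K,d).reshape(480,640,2); z=c['z_map'].astype(float)
    X=np.dstack([n*z[...,None],z])
    W=(X-t)@R; W[z==0]=np.nan; return W
def ray(c,u,v):
    K,d,R,t=[np.array(c[k],float) for k in('intrinsics','dist_coeffs','R','t')]
    n=cv2.undistortPoints(np.array([[[u,v]]],float),K,d)[0,0]
    return -R.T@t, R.T@np.array([n[0],n[1],1])
def proj(c,P):
    return cv2.projectPoints(np.array(P,float).reshape(-1,1,3),cv2.Rodrigues(np.array(c['R'],float))[0],np.array(c['t'],float),np.array(c['intrinsics'],float),np.array(c['dist_coeffs'],float))[0].reshape(-1,2)
E
python3 - <<'E'
from h import *
np.set_printoptions(precision=3,suppress=True)
a=cap('top');b=cap('side')
for n,c in(('top',a),('side',b)):
    W=world(c); print(n,-np.array(c['R']).T@c['t'])
    for k in('cartridge','crossbar','rest','stand','slot_home','carriage'):
        try:
            for r in ctrl.outline_of(n,k)[:4]:
                m=r['region']; print(k,round(r['p'],2),r['box'],np.nanmedian(W[m],0),np.nanmax(W[m],0))
        except Exception as e: print(k,e)
save(np.vstack([a['frame']]),'top0');save(b['frame'],'side0')
E
```

```text
top [ 0.412 -0.002  1.222]
cartridge 0.61 [221.8, 188.9, 41.8, 54.2] [0.55  0.187 0.103] [0.604 0.226 0.156]
cartridge 0.34 [366.9, 186.3, 65.9, 65.6] [ 0.549 -0.196  0.042] [ 0.628 -0.099  0.067]
rest 0.81 [231.8, 188.9, 41.5, 69.4] [0.517 0.175 0.009] [0.612 0.237 0.142]
stand 0.84 [354.2, 176.3, 81.2, 81.0] [ 0.554 -0.166  0.038] [ 0.66  -0.071  0.114]
stand 0.71 [454.0, 303.1, 94.7, 95.9] [ 0.234 -0.409  0.038] [ 0.345 -0.302  0.114]
stand 0.44 [222.0, 190.1, 38.8, 52.5] [0.552 0.187 0.106] [0.604 0.23  0.156]
slot_home 0.8 [377.4, 186.8, 55.2, 63.2] [ 0.551 -0.196  0.042] [ 0.634 -0.128  0.078]
slot_home 0.68 [475.4, 315.7, 71.0, 70.8] [ 0.238 -0.44   0.042] [ 0.321 -0.35   0.109]
carriage 0.71 [464.9, 314.7, 82.3, 73.0] [ 0.237 -0.439  0.042] [ 0.321 -0.328  0.109]
carriage 0.55 [376.7, 186.1, 55.9, 66.0] [ 0.551 -0.196  0.042] [ 0.628 -0.128  0.067]
side [-0.034  0.698  0.863]
cartridge 0.66 [223.4, 243.0, 53.7, 63.0] [0.545 0.196 0.093] [0.599 0.229 0.153]
crossbar 0.79 [224.8, 246.6, 48.6, 58.7] [0.548 0.196 0.092] [0.725 0.229 0.152]
crossbar 0.37 [296.3, 263.8, 43.4, 21.3] [0.491 0.023 0.006] [0.547 0.056 0.012]
rest 0.71 [226.2, 279.5, 70.6, 48.9] [0.508 0.202 0.008] [0.626 0.239 0.09 ]
stand 0.62 [303.4, 192.7, 72.4, 57.0] [ 0.549 -0.151  0.032] [ 0.704 -0.069  0.111]
stand 0.62 [450.4, 200.5, 71.0, 45.4] [ 0.167 -0.422  0.021] [ 0.346 -0.362  0.054]
slot_home 0.77 [501.8, 201.3, 14.5, 23.9] [ 0.182 -0.453  0.039] [0.208 0.01  0.386]
slot_home 0.69 [314.8, 195.5, 60.8, 32.7] [ 0.546 -0.187  0.041] [ 0.649 -0.128  0.064]
carriage 0.9 [313.0, 196.5, 64.0, 33.8] [ 0.545 -0.19   0.041] [ 0.649 -0.129  0.063]
carriage 0.74 [501.1, 202.9, 15.7, 20.2] [ 0.181 -0.452  0.04 ] [0.207 0.011 0.362]
```

View pics/top0.png

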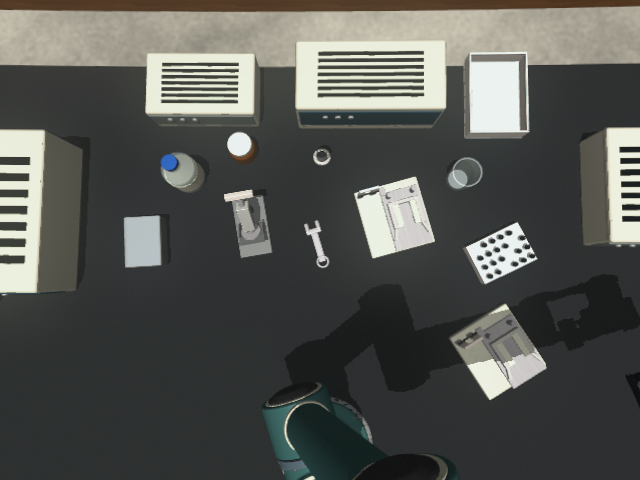

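View pics/side0.png

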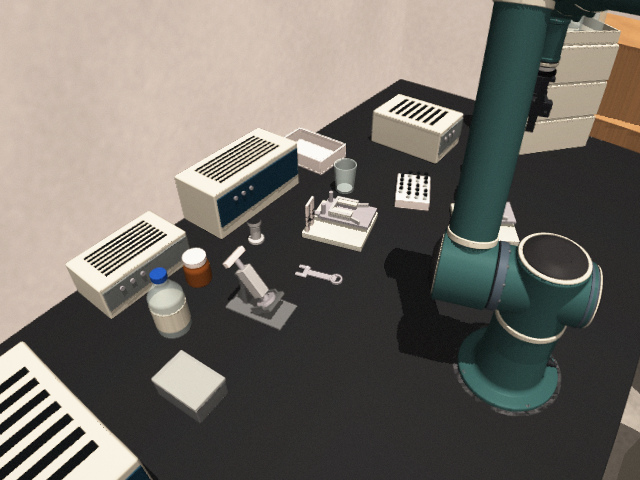

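The top picture shows two stand look-alikes, at pixels (395,217) and (498,352). The robot's left is image left (+y), so the one at (395,217), y≈-0.17, is the stand meant. The cartridge on its rest is at (245,222). Next I'll fit the poses and check the stand in one enlarged crop.

```bash
cat >> h.py <<'E'
from scipy.optimize import least_squares
def box(p,c,h):
    q=abs(p-c)-np.array(h); return np.linalg.norm(np.maximum(q,0),axis=1)+np.minimum(q.max(1),0)
def cyl(p,r,z0,z1):
    q=np.c_[np.hypot(p[:,0],p[:,1])-r,abs(p[:,2]-(z0+z1)/2)-(z1-z0)/2]
    return np.linalg.norm(np.maximum(q,0),axis=1)+np.minimum(q.max(1),0)
def cart(p):
    return np.min([cyl(p,.024,0,.008),cyl(p,.01,.008,.022),box(p,[0,0,.061],[.014,.014,.039]),cyl(p,.0065,.1,.126),box(p,[0,0,.132],[.007,.032,.007])],0)
def stand(p): # origin at slot_home, plate top z=0
    b=lambda x0,x1,y0,y1,z0,z1: box(p,[(x0+x1)/2,(y0+y1)/2,(z0+z1)/2],[(x1-x0)/2,(y1-y0)/2,(z1-z0)/2])
    return np.min([b(-.083,.062,-.046,.046,-.01,0),b(-.031,.029,.014,.04,.011,.017),b(-.031,.029,-.04,-.014,.011,.017)],0)
def Rz(a): c,s=np.cos(a),np.sin(a); return np.array([[c,-s,0],[s,c,0],[0,0,1]])
def Ry(a): c,s=np.cos(a),np.sin(a); return np.array([[c,0,s],[0,1,0],[-s,0,c]])
def fit(P,sdf,x0,tilt=False,gate=.008):
    # x: x,y,z,yaw[,tilt]
    x=np.array(x0,float)
    for g in(.03,.015,gate,gate):
        def res(x,Q): return sdf((Q-x[:3])@(Rz(x[3])@Ry(x[4] if len(x)>4 else 0)))
        d=abs(res(x,P)); Q=P[d<g]
        x=least_squares(lambda v:res(v,Q),x,loss='soft_l1',f_scale=.002).x
    return x,len(Q),np.sqrt(np.mean(res(x,Q)**2))
def cloud(c,lo,hi):
    W=world(c).reshape(-1,3); return W[np.all((W>lo)&(W<hi),1)]
E
python3 - <<'E'
from h import *
np.set_printoptions(precision=4,suppress=True)
L={n:dict(np.load(f'last_{n}.npz')) for n in('top','side')}
C={n:cloud(L[n],[.43,.1,.012],[.7,.26,.2]) for n in L}
S={n:cloud(L[n],[.42,-.3,.03],[.68,-.08,.065]) for n in L}
for n in L:
    print(n,len(C[n]),len(S[n]))
    print(fit(C[n],cart,[.52,.18,.034,.2,.61]))
    print(fit(S[n],stand,[.55,-.19,.04,.26]))
x=fit(np.vstack([*C.values()]),cart,[.52,.18,.034,.2,.61]);print(x)
y=fit(np.vstack([*S.values()]),stand,[.55,-.19,.04,.26]);print(y)
for n in L:
  print(n,proj(L[n],[y[0][:3],x[0][:3],x[0][:3]+Rz(x[0][3])@Ry(x[0][4])@[0,0,.132]]))
st=ctrl.get_state(); print(st['tool_rot'],st['ee_pos'],st['grip_width'])
f=L['top']['frame'];g=L['side']['frame']
A=cv2.resize(f[165:270,205:445],None,fx=3.3,fy=3.3,interpolation=cv2.INTER_CUBIC)[:,:790]
B=cv2.resize(g[185:335,205:385],None,fx=1.6,fy=1.6,interpolation=cv2.INTER_CUBIC)
im=np.zeros((600,800,3),np.uint8); im[:A.shape[0],:A.shape[1]]=A; im[350:350+B.shape[0],:B.shape[1]]=B
save(im,'crop1')
E
```

```text
top 1322 2365
(array([0.5133, 0.1823, 0.0347, 0.1856, 0.6234]), 989, np.float64(0.0024331346803898183))
(array([ 0.5649, -0.1934,  0.0413,  0.2663]), 2229, np.float64(0.0023204421711857824))
side 1730 1432
(array([0.514 , 0.184 , 0.0329, 0.1766, 0.6178]), 1173, np.float64(0.0024623619444742923))
(array([ 0.5643, -0.1921,  0.04  ,  0.2765]), 1220, np.float64(0.002296499259992681))
(array([0.5137, 0.1833, 0.0338, 0.1823, 0.6198]), 2147, np.float64(0.002430388572789064))
(array([ 0.5647, -0.1927,  0.0409,  0.2705]), 3449, np.float64(0.002360048945451629))
top [[404.5497 212.4515]
 [250.5833 232.6809]
 [237.6486 195.1512]]
side [[343.2663 210.0659]
 [267.1995 300.9182]
 [233.523  256.5663]]
[0.0001 0.9841 0.1774 0.    ] [ 0.2358 -0.6325  0.2388] 1.0009703114809316
```

View pics/crop1.png

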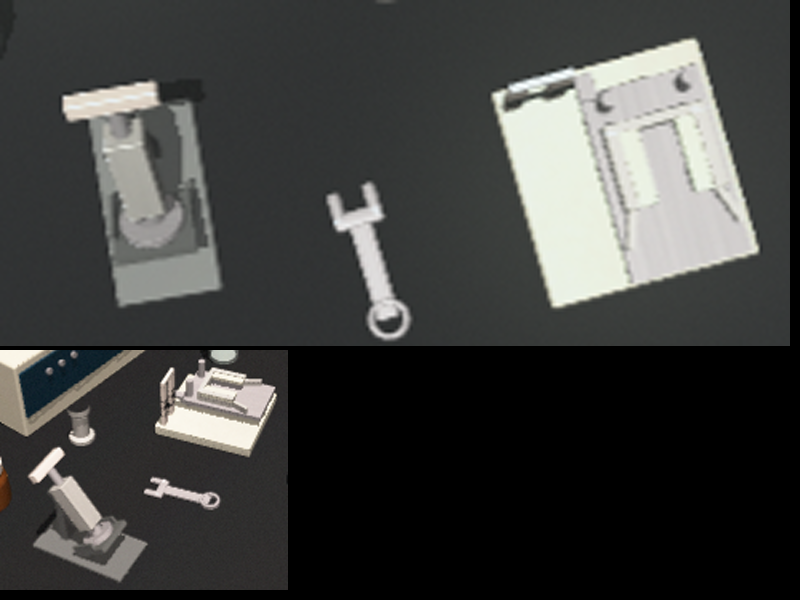

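The crop at the left shows the cartridge leaning on its rest. At the right is the chosen stand: white base, plate, two lips, two rods, and the scale at its far left, with the slot opening towards the robot. It fits the description and is the leftmost of the two. Fitted home is (0.565,-0.193,0.040) with yaw 0.27. The cartridge is at (0.514,0.183,0.034) with yaw 0.18 and tilt 35°. Moving now.

apply_moves --moves '[[[2.15,5.49,0,-0.012,5.5],[2.15,5.49,0,-0.012,5.5],[2.15,5.49,0,-0.012,5.5],[2.15,5.49,0,-0.012,5.5],[2.15,5.49,0,-0.012,5.5]]]' --newtons 10

```text
t: 1.32
ee_pos: [0.3437, -0.3563, 0.239]
tool_rot: [0.0, 0.989, 0.147, 0.0]
force: [0.1, 0.7, -0.2]
grip_width: 0.621
grip_force: 0.0
```

apply_moves --moves '[[[2.15,5.49,0,-0.012,5.5],[2.15,5.49,0,-0.012,5.5],[2.15,5.49,0,-0.012,5.5],[2.15,5.49,0,-0.012,5.5],[2.15,5.49,0,-0.012,5.5]]]'

```text
t: 1.95
ee_pos: [0.4513, -0.0817, 0.2393]
tool_rot: [0.0, 0.993, 0.118, 0.001]
force: [1.0, 0.9, 0.5]
grip_width: 0.623
grip_force: 0.0
```

apply_moves --moves '[[[2.15,5.49,0,-0.012,5.5],[2.15,5.49,0,-0.012,5.5],[2.15,5.49,0,-0.012,5.5],[1.5,4,0,-0.012,5.5],[0,0,0,0,5.5]]]'

```text
t: 2.58
ee_pos: [0.5309, 0.1238, 0.2387]
tool_rot: [-0.0, 0.995, 0.096, 0.0]
force: [-0.6, -1.0, -0.5]
grip_width: 0.622
grip_force: 0.0
```

```bash
cat >> h.py <<'E'
def pose():
    s=ctrl.get_state(); q=s['tool_rot']
    print('t',round(s['t'],2),'tcp',np.round(s['ee_pos'],4),'psi',round(2*np.arctan2(q[2],q[1]),4),'tiltq',np.round([q[0],q[3]],4),'F',np.round(s['force'],2),'w',round(s['grip_width']*88.1,1),'gf',round(s['grip_force'],2))
    return s
E
python3 - <<'E'
from h import *
np.set_printoptions(precision=4,suppress=True)
pose(); c=cap('wrist'); P=cloud(c,[.43,.1,.012],[.7,.26,.175]); print(len(P))
print(fit(P,cart,[.5137,.1833,.034,.18,.61]))
save(c['frame'],'w1')
E
```

```text
t 2.58 tcp [0.5309 0.1238 0.2387] psi 0.1928 tiltq [-0.0002  0.0002] F [-0.62 -0.98 -0.53] w 54.8 gf 0.0
8533
(array([0.5126, 0.1814, 0.0336, 0.1751, 0.6193]), 6691, np.float64(0.0019023630691747506))
```

View pics/w1.png

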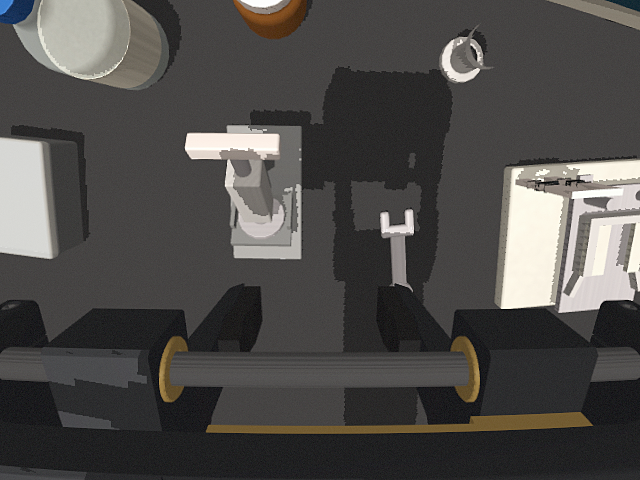

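The wrist picture shows the leaning cartridge at (250,190) and its crossbar at (232,146), with free space on both y faces. Descending over the barrel.

apply_moves --moves '[[[1.38,3.33,0,-0.014,5.5],[1.38,3.34,0,0,5.5],[0,0,-3.6,0,5.5],[0,0,-3.6,0,5.5],[0,0,-3.6,0,5.5]]]'

```text
t: 3.25
ee_pos: [0.5578, 0.1863, 0.13]
tool_rot: [0.0, 0.996, 0.087, 0.0]
force: [1.1, 0.8, -0.1]
grip_width: 0.628
grip_force: 0.0
```

apply_moves --moves '[[[0,0,-2.4,0,5.5],[0,0,-1.2,0,5.5],[0,0,0,0,5.5]]]'

```text
t: 3.62
ee_pos: [0.5573, 0.1868, 0.0942]
tool_rot: [0.0, 0.996, 0.087, -0.001]
force: [-0.0, 0.3, -0.2]
grip_width: 0.624
grip_force: 0.0
```

Run:
```python
from h import *
pose()
c=cap('side'); f=c['frame'][220:340,200:330]; save(cv2.resize(f,None,fx=4,fy=4),'s2')
```

```text
t 3.62 tcp [0.5573 0.1868 0.0942] psi 0.1738 tiltq [ 0.0002 -0.0007] F [-0.05  0.26 -0.19] w 55.0 gf 0.0
```

View pics/s2.png

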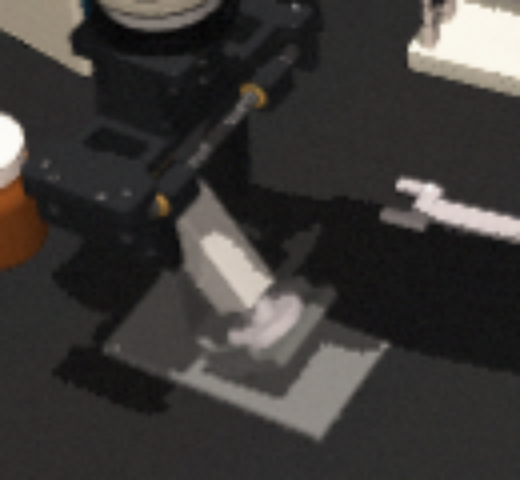

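apply_moves --moves '[[[0.1,0.37,0.05,0,5.5],[0,0,0,0,2.0],[0,0,0,0,2.0],[0,0,0,0,2.0],[0,0,0,0,2.0]]]' --newtons 8

```text
t: 4.3
ee_pos: [0.559, 0.1916, 0.0955]
tool_rot: [0.0, 0.996, 0.087, 0.0]
force: [0.0, -1.0, 1.3]
grip_width: 0.317
grip_force: 8.0
```

apply_moves --moves '[[[-0.3,-0.05,0.27,0,2.0],[-0.3,-0.05,0.27,0,2.0],[-0.3,-0.06,0.25,0,2.0],[-0.33,-0.06,0.24,0,2.0],[0,0,0,0,2.0]]]'

```text
t: 4.92
ee_pos: [0.5458, 0.1893, 0.1054]
tool_rot: [0.0, 0.996, 0.087, -0.0]
force: [-0.3, 1.1, -2.7]
grip_width: 0.315
grip_force: 8.0
```

Run:
```python
from h import *
np.set_printoptions(precision=4,suppress=True)
pose()
for n in('top','side'):
    c=cap(n); P=cloud(c,[.46,.13,.03],[.62,.25,.11]); print(n,len(P),fit(P,cart,[.513,.182,.036,.178,.5]))
save(cv2.resize(c['frame'][220:340,200:330],None,fx=4,fy=4),'s3')
```

```text
t 4.92 tcp [0.5458 0.1893 0.1054] psi 0.1748 tiltq [ 0.     -0.0005] F [-0.32  1.05 -2.7 ] w 27.8 gf 8.0
top 185 (array([0.513 , 0.1632, 0.0385, 0.0486, 0.4425]), 161, np.float64(0.0022724670371293875))
side 868 (array([0.5049, 0.1851, 0.0389, 0.1321, 0.552 ]), 672, np.float64(0.002490745635761397))
```

View pics/s3.png

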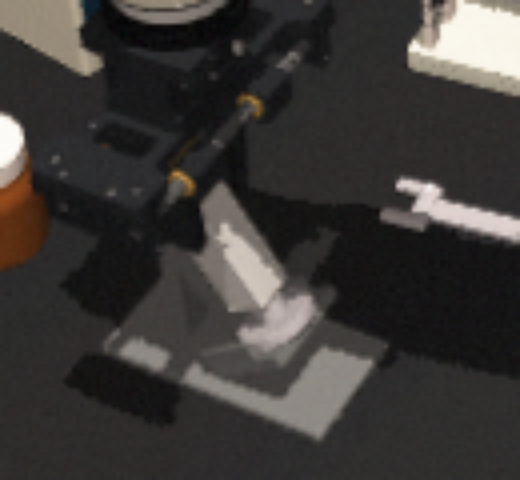

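The side picture shows the cartridge gripped and leaving its cup, with the foot at (280,320). The force shows its full weight. I'll lift it and ease the grip so it swings towards upright.

apply_moves --moves '[[[-0.2,0,1.5,0,2.0],[-0.2,0,2,0,2.0],[0,0,2,0,2.0],[0,0,1.5,0,2.0],[0,0,0,0,2.0]]]'

```text
t: 5.65
ee_pos: [0.5441, 0.1899, 0.1781]
tool_rot: [-0.0, 0.996, 0.087, 0.002]
force: [0.4, 0.3, -2.5]
grip_width: 0.317
grip_force: 8.0
```

```bash
cat >> h.py <<'E'
def held(x0t=.5,n='side',gx=-.008,gz=.092):
    s=ctrl.get_state(); e=np.array(s['ee_pos']); q=s['tool_rot']; psi=2*np.arctan2(q[2],q[1]); g=e+[0,0,.019]
    best=None
    c=cap(n); P=cloud(c,g+[-.12,-.12,-.14],g+[.1,.1,-.008])
    for th in(.1,.25,.4,.55,.7):
        o=g-Rz(psi)@Ry(th)@[gx,0,gz]
        f=lambda v:cart((P-[v[0],v[1],v[2]])@(Rz(psi)@Ry(v[3])))
        x=np.r_[o,th]
        for gate in(.025,.012,.006):
            m=abs(f(x))<gate
            if m.sum()<50: break
            r=least_squares(lambda v:f(v)[m],x,loss='soft_l1',f_scale=.002); x=r.x
        k=(abs(f(x))<.004).sum()
        if best is None or k>best[0]: best=(k,x)
    x=best[1]; loc=(Rz(psi)@Ry(x[3])).T@(g-x[:3])
    print('held n',best[0],'of',len(P),'O',np.round(x[:3],4),'tilt deg',round(np.degrees(x[3]),1),'grip local',np.round(loc,4)); return x
E
python3 - <<'E'
from h import *
pose(); held(); held(n='top')
E
```

```text
t 5.65 tcp [0.5441 0.1899 0.1781] psi 0.1748 tiltq [-0.0005  0.0022] F [ 0.43  0.34 -2.53] w 27.9 gf 8.0
held n 641 of 959 O [0.5041 0.1845 0.1129] tilt deg 31.6 grip local [-0.0097 -0.0016  0.0929]
held n 128 of 128 O [0.5022 0.1836 0.1138] tilt deg 32.8 grip local [-0.0095 -0.0012  0.0912]
```

apply_moves --moves '[[[0,0,0,0,2.0],[0,0,0,0,2.0],[0,0,0,0,2.0]]]' --newtons 5.5

```text
t: 6.12
ee_pos: [0.5423, 0.1893, 0.1749]
tool_rot: [0.0, 0.996, 0.087, -0.001]
force: [0.7, -0.1, -2.1]
grip_width: 0.315
grip_force: 5.5
```

Run:
```python
from h import *
pose(); held()
```

```text
t 6.12 tcp [0.5423 0.1893 0.1749] psi 0.1748 tiltq [ 0.0001 -0.0005] F [ 0.74 -0.13 -2.1 ] w 27.8 gf 5.5
held n 647 of 989 O [0.5017 0.1838 0.1099] tilt deg 32.2 grip local [-0.0101 -0.0016  0.0928]
```

apply_moves --moves '[[[0,-1.5,0.5,0,2.0],[0,-3,0.5,0.02,2.0],[0.1,-4.5,0,0.025,2.0],[0.1,-5,0,0.025,2.0],[0.1,-5,0,0.025,2.0]]]' --newtons 12

```text
t: 6.8
ee_pos: [0.5454, -0.0028, 0.1861]
tool_rot: [0.0, 0.991, 0.135, 0.0]
force: [0.9, -1.2, -2.0]
grip_width: 0.322
grip_force: 12.0
```

apply_moves --moves '[[[0.1,-5,0,0,2.0],[0.1,-5,0,0,2.0],[0.1,-4.5,0,0,2.0],[0.1,-3.2,0,0,2.0],[0,-2,0,0,2.0]]]'

```text
t: 7.42
ee_pos: [0.5491, -0.1999, 0.1859]
tool_rot: [0.0, 0.991, 0.134, 0.0]
force: [0.6, -0.1, -3.1]
grip_width: 0.323
grip_force: 12.0
```

apply_moves --moves '[[[0,0,-0.5,0,2.0],[0,0,0,0,2.0]]]'

```text
t: 7.68
ee_pos: [0.5489, -0.1965, 0.1797]
tool_rot: [-0.001, 0.991, 0.135, -0.001]
force: [-1.1, 0.1, -2.3]
grip_width: 0.314
grip_force: 12.0
```

Run:
```python
from h import *
np.set_printoptions(precision=4,suppress=True)
pose(); held(); held(n='top')
c=cap('wrist'); P=cloud(c,[.42,-.3,.03],[.68,-.08,.06]); print(len(P),fit(P,stand,[.565,-.193,.04,.27],gate=.005)); save(c['frame'],'w4')
```

```text
t 7.67 tcp [ 0.5489 -0.1965  0.1797] psi 0.2701 tiltq [-0.0007 -0.0007] F [-1.07  0.14 -2.31] w 27.7 gf 12.0
held n 411 of 653 O [ 0.5095 -0.2062  0.1155] tilt deg 31.9 grip local [-0.0095 -0.0012  0.092 ]
held n 179 of 283 O [ 0.509  -0.2064  0.1165] tilt deg 31.9 grip local [-0.0085 -0.001   0.0918]
14425 (array([ 0.5651, -0.1936,  0.0397,  0.2717]), 13057, np.float64(0.0009435019124971806))
```

View pics/w4.png

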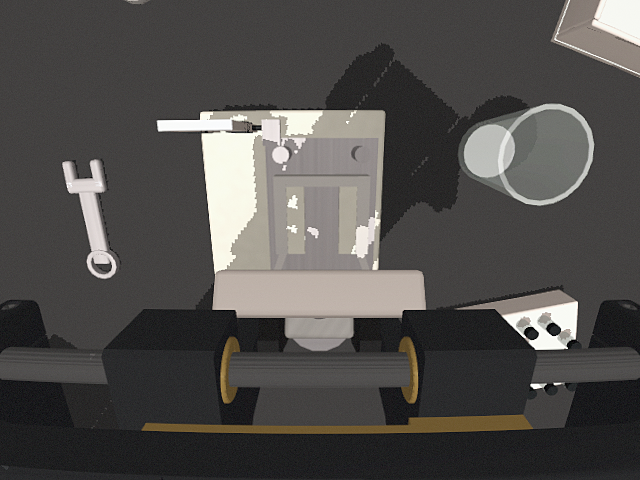

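The picture shows the held cartridge's crossbar at (320,293), lined up with the slot at (322,225). The wrist fit puts home at (0.565,-0.193,0.040), yaw 0.27. Lowering towards the plate front.

apply_moves --moves '[[[0.02,-0.07,-2,0,2.0],[0.02,-0.07,-2.2,0,2.0],[0,0,-1.6,0,2.0],[0,0,-0.3,0,2.0],[0,0,0,0,2.0]]]'

```text
t: 8.45
ee_pos: [0.55, -0.1989, 0.1193]
tool_rot: [-0.0, 0.991, 0.135, -0.0]
force: [0.2, -0.6, -1.9]
grip_width: 0.317
grip_force: 12.0
```

apply_moves --moves '[[[0,0,-0.15,0,2.0],[0,0,0,0,2.0]]]'

```text
t: 8.7
ee_pos: [0.5505, -0.1992, 0.1188]
tool_rot: [0.0, 0.991, 0.134, 0.001]
force: [0.7, 0.0, -2.8]
grip_width: 0.319
grip_force: 12.0
```

Run:
```python
from h import *
pose(); held(); held(n='top')
```

```text
t 8.7 tcp [ 0.5505 -0.1992  0.1188] psi 0.2698 tiltq [0.0003 0.0006] F [ 0.67  0.04 -2.77] w 28.1 gf 12.0
held n 402 of 3675 O [ 0.504  -0.2104  0.0335] tilt deg 28.5 grip local [-0.0077 -0.0016  0.1144]
held n 218 of 3237 O [ 0.5019 -0.2304  0.035 ] tilt deg 32.7 grip local [-0.0092  0.0172  0.1162]
```

apply_moves --moves '[[[0,0,-0.15,0,2.0],[0,0,0,0,2.0]]]' --newtons 8

```text
t: 9.05
ee_pos: [0.5501, -0.199, 0.1166]
tool_rot: [0.0, 0.991, 0.134, 0.0]
force: [-0.2, -0.3, -1.7]
grip_width: 0.32
grip_force: 8.0
```

apply_moves --moves '[[[0,0,-0.1,0,2.0],[0,0,0,0,2.0]]]'

```text
t: 9.3
ee_pos: [0.5504, -0.1991, 0.1161]
tool_rot: [0.0, 0.991, 0.134, 0.0]
force: [0.7, 1.0, 1.8]
grip_width: 0.314
grip_force: 8.0
```

apply_moves --moves '[[[0,0,-0.1,0,2.0],[0,0,0,0,2.0]]]'

```text
t: 9.55
ee_pos: [0.551, -0.1992, 0.1157]
tool_rot: [0.0, 0.991, 0.134, 0.001]
force: [1.0, 0.7, 5.1]
grip_width: 0.315
grip_force: 8.0
```

apply_moves --moves '[[[-0.24,-0.07,0,0,2.0],[-0.24,-0.07,0.05,0,2.0],[-0.24,-0.07,0.05,0,2.0],[-0.24,-0.07,0.05,0,2.0],[0,0,0,0,2.0]]]' --newtons 5

```text
t: 10.18
ee_pos: [0.5406, -0.202, 0.1166]
tool_rot: [0.0, 0.991, 0.134, 0.0]
force: [0.5, 0.4, 5.6]
grip_width: 0.319
grip_force: 5.0
```

```bash
cat >> h.py <<'E'
H=np.array([.565,-.193,.040]); YS=.2705
def onplate(n='side',th0=.5,cx=-.06,show=True,zmax=.3):
    # fit cartridge with foot edge on plate: slot coords x,y,tilt
    c=cap(n) if isinstance(n,str) else n
    P=(world(c).reshape(-1,3)-H)@Rz(YS); P=P[np.isfinite(P).all(1)]
    P=P[(P[:,0]>-.12)&(P[:,0]<.06)&(abs(P[:,1])<.04)&(P[:,2]>.019)&(P[:,2]<zmax)]
    best=None
    def f(v,Q): 
        th=v[2]; o=np.array([v[0],v[1],.024*abs(np.sin(th))]); return cart((Q-o)@Ry(th))
    for t in(0,.2,.4,.55):
        for x in(cx,cx+.03,cx-.03):
            v=np.array([x,0,t])
            for g in(.02,.01,.005):
                m=abs(f(v,P))<g
                if m.sum()<40: break
                v=least_squares(lambda w:f(w,P[m]),v,loss='soft_l1',f_scale=.002).x
            k=(abs(f(v,P))<.003).sum()
            if best is None or k>best[0]: best=(k,v)
    v=best[1]; print('onplate',best[0],'of',len(P),'slot x,y mm',np.round(v[:2]*1e3,1),'tilt',round(np.degrees(v[2]),1)); return v
E
python3 - <<'E'
from h import *
s=pose(); g=(np.array(s['ee_pos'])-H)@Rz(YS); print('tcp slot mm',np.round(g*1e3,1))
onplate(zmax=g[2]+.01); onplate('top')
c=dict(np.load('last_side.npz')); save(cv2.resize(c['frame'][150:270,270:400],None,fx=4,fy=4),'s5')
E
```

```text
t 10.18 tcp [ 0.5406 -0.202   0.1166] psi 0.2697 tiltq [0.0003 0.0004] F [0.55 0.43 5.58] w 28.1 gf 5.0
tcp slot mm [-25.9  -2.2  76.6]
onplate 292 of 401 slot x,y mm [-56.7  -0.6] tilt 25.0
onplate 88 of 481 slot x,y mm [-58.1  -2. ] tilt 25.8
```

View pics/s5.png

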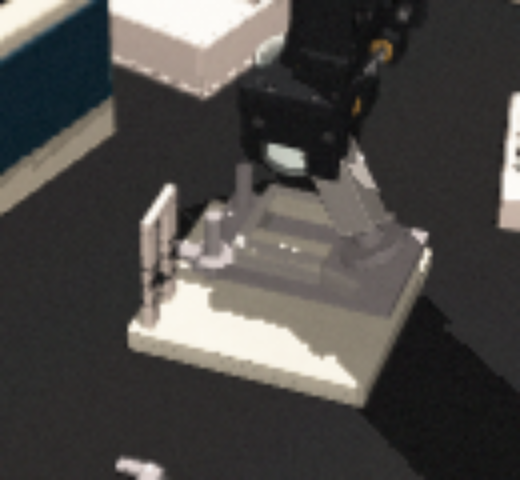

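The picture shows the foot edge on the plate at (385,240) and the tilt is down to 25°. I'll continue the drag, then slacken and let the bar follow the fingers upright.

apply_moves --moves '[[[-0.24,-0.07,0.0,0,2.0],[-0.24,-0.07,0.0,0,2.0],[-0.2,-0.06,0.0,0,2.0],[-0.1,-0.03,0,0,2.0],[0,0,0,0,2.0]]]'

```text
t: 10.9
ee_pos: [0.5325, -0.2043, 0.1163]
tool_rot: [0.0, 0.991, 0.134, 0.0]
force: [0.7, 0.3, 4.9]
grip_width: 0.318
grip_force: 5.0
```

Run:
```python
from h import *
s=pose(); g=(np.array(s['ee_pos'])-H)@Rz(YS); print('tcp slot mm',np.round(g*1e3,1))
onplate(zmax=g[2]+.01); onplate('top')
```

```text
t 10.9 tcp [ 0.5325 -0.2043  0.1163] psi 0.2697 tiltq [0.0002 0.    ] F [0.71 0.32 4.89] w 28.0 gf 5.0
tcp slot mm [-34.4  -2.2  76.3]
onplate 240 of 355 slot x,y mm [-57.8  -0.7] tilt 19.6
onplate 37 of 446 slot x,y mm [-58.7   0.6] tilt 21.7
```

apply_moves --moves '[[[0,0,0,0,3.6],[0,0,0.5,0,3.6],[0,0,0.5,0,3.6],[0,0,0.5,0,3.6],[0,0,0,0,3.6]]]'

```text
t: 11.62
ee_pos: [0.533, -0.2043, 0.1318]
tool_rot: [0.0, 0.991, 0.135, 0.001]
force: [-0.0, -0.8, -0.4]
grip_width: 0.407
grip_force: 0.0
```

Run:
```python
from h import *
s=pose(); g=(np.array(s['ee_pos'])-H)@Rz(YS); print('tcp slot mm',np.round(g*1e3,1))
onplate(zmax=g[2]+.01); onplate('top')
```

```text
t 11.62 tcp [ 0.533  -0.2043  0.1318] psi 0.2699 tiltq [0.0004 0.0006] F [-0.03 -0.81 -0.41] w 35.8 gf 0.0
tcp slot mm [-33.8  -2.4  91.8]
onplate 298 of 413 slot x,y mm [-57.8  -2.1] tilt 19.9
onplate 35 of 413 slot x,y mm [-59.    1.3] tilt 23.1
```

Leaning at 20° against the fingers, as intended. Following it upright.

apply_moves --moves '[[[-0.3,-0.08,0,0,3.6],[-0.385,-0.107,0,0,3.6],[-0.385,-0.107,0,0,3.6],[-0.385,-0.107,0,0,3.6],[-0.385,-0.107,0,0,3.6]]]'

```text
t: 12.35
ee_pos: [0.5138, -0.2092, 0.131]
tool_rot: [-0.0, 0.991, 0.134, -0.0]
force: [0.5, -0.4, -0.5]
grip_width: 0.406
grip_force: 0.1
```

apply_moves --moves '[[[-0.385,-0.107,0,0,3.6],[-0.385,-0.107,0,0,3.6],[-0.385,-0.107,0,0,3.6],[-0.385,-0.107,0,0,3.6],[-0.3,-0.08,0,0,3.6]]]'

```text
t: 12.98
ee_pos: [0.4954, -0.2143, 0.131]
tool_rot: [-0.0, 0.991, 0.134, -0.0]
force: [-0.1, -0.1, 0.1]
grip_width: 0.407
grip_force: 0.1
```

Run:
```python
from h import *
s=pose(); g=(np.array(s['ee_pos'])-H)@Rz(YS); print('tcp slot mm',np.round(g*1e3,1))
onplate(zmax=g[2]+.01); onplate('top')
c=dict(np.load('last_side.npz')); save(cv2.resize(c['frame'][150:270,270:400],None,fx=4,fy=4),'s6')
```

```text
t 12.97 tcp [ 0.4954 -0.2143  0.131 ] psi 0.2697 tiltq [-0. -0.] F [-0.11 -0.05  0.1 ] w 35.8 gf 0.15
tcp slot mm [-72.7  -1.9  91. ]
onplate 217 of 339 slot x,y mm [-59.2  -2.5] tilt 1.8
onplate 41 of 480 slot x,y mm [-14.   23.7] tilt -0.0
```

View pics/s6.png

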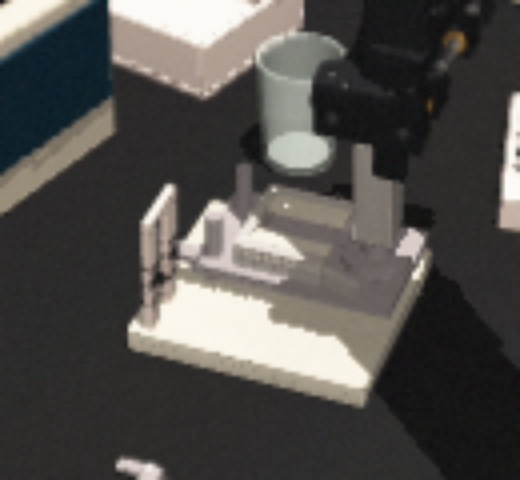

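The picture shows the cartridge upright on the plate front at (378,200). I'll back off, raise and turn by 90° to take the crossbar across its thickness.

apply_moves --moves '[[[-0.4,-0.11,0,0,3.9],[-0.6,-0.17,0,0,4.2],[-0.8,-0.22,0,0,4.4],[0,0,2.5,0,4.4],[0,0,4,0,4.4]]]'

```text
t: 13.7
ee_pos: [0.4759, -0.2187, 0.1949]
tool_rot: [-0.001, 0.991, 0.134, -0.002]
force: [0.5, -0.1, -0.3]
grip_width: 0.5
grip_force: 0.0
```

apply_moves --moves '[[[0,0,4,0.18,5],[-0.5,-0.14,3,0.18,5],[0,0,0,0.18,5],[0,0,0,0.18,5],[0,0,0,0.18,5]]]'

```text
t: 14.32
ee_pos: [0.4723, -0.2208, 0.2661]
tool_rot: [0.0, 0.832, 0.554, 0.0]
force: [0.1, -0.4, -1.0]
grip_width: 0.568
grip_force: 0.0
```

apply_moves --moves '[[[0,0,0,0.18,5],[0,0,0,0.18,5],[0,0,0,0.18,5],[0,0,0,0.13,5],[0,0,0,0,5]]]'

```text
t: 14.95
ee_pos: [0.4724, -0.2208, 0.266]
tool_rot: [0.0, 0.607, 0.795, -0.0]
force: [-0.0, 0.7, 0.1]
grip_width: 0.57
grip_force: 0.0
```

```bash
cat >> h.py <<'E'
def upright(n):
    # full pose fit of standing cartridge in slot frame: x,y,z,yaw,tilt (tip dir x)
    c=cap(n); P=(world(c).reshape(-1,3)-H)@Rz(YS); P=P[np.isfinite(P).all(1)]
    P=P[(P[:,0]>-.12)&(P[:,0]<.05)&(abs(P[:,1])<.045)&(P[:,2]>.022)&(P[:,2]<.148)]
    k=P[:,2]>.122; x0=np.r_[np.median(P[k],0)[:2] if k.sum()>20 else [-.06,0],0,0,0]
    r=fit(P,cart,x0,gate=.005); print(n,'upright x,y,z mm',np.round(r[0][:3]*1e3,1),'yaw,tilt',np.round(r[0][3:],3),'n',r[1],len(P),round(r[2]*1e3,2)); return r
E
python3 - <<'E'
from h import *
s=pose(); g=(np.array(s['ee_pos'])-H)@Rz(YS); print('tcp slot mm',np.round(g*1e3,1),s['joint_pos'])
for n in('wrist','top','side'): upright(n)
E
```

```text
t 14.95 tcp [ 0.4724 -0.2208  0.266 ] psi 1.8381 tiltq [ 0. -0.] F [-0.01  0.65  0.06] w 50.3 gf 0.0
tcp slot mm [-96.7  -2.  226. ] [-4.84918513e-01 -4.53018123e-02  1.89465391e+00 -4.73519868e-05
  1.29223715e+00 -7.52208148e-01]
wrist upright x,y,z mm [-62.2  -1.9  -0.8] yaw,tilt [-0.001  0.002] n 2602 2866 0.55
top upright x,y,z mm [-60.1  -2.9   0.8] yaw,tilt [ 0.005 -0.005] n 237 297 1.48
side upright x,y,z mm [-59.5  -0.9  -0.1] yaw,tilt [-0.014 -0.003] n 463 491 1.47
```

apply_moves --moves '[[[1.73,0.5,0,0,5],[1.73,0.5,0,0,5],[0,0,-4,0,5],[0,0,-4,0,5],[0,0,-2.3,0,5]]]' --newtons 15

```text
t: 15.72
ee_pos: [0.5075, -0.2095, 0.1604]
tool_rot: [-0.002, 0.606, 0.796, -0.0]
force: [0.2, -0.3, 0.5]
grip_width: 0.565
grip_force: 0.0
```

apply_moves --moves '[[[0,0,-1,0,5],[0,0,0,0,5]]]'

```text
t: 15.98
ee_pos: [0.5078, -0.2103, 0.1525]
tool_rot: [-0.001, 0.606, 0.796, -0.0]
force: [1.0, 0.1, -0.5]
grip_width: 0.567
grip_force: 0.0
```

Run:
```python
from h import *
s=pose(); g=(np.array(s['ee_pos'])-H)@Rz(YS); print('tcp slot mm',np.round(g*1e3,1))
```

```text
t 15.97 tcp [ 0.5078 -0.2103  0.1525] psi 1.8402 tiltq [-0.0005 -0.0001] F [ 1.01  0.14 -0.54] w 49.9 gf 0.0
tcp slot mm [-59.7  -1.4 112.5]
```

apply_moves --moves '[[[0,0,0,0,0.5],[0,0,0,0,0.5],[0,0,0,0,0.5],[0,0,0,0,0.5]]]'

```text
t: 16.48
ee_pos: [0.5075, -0.2108, 0.1535]
tool_rot: [0.0, 0.606, 0.796, 0.0]
force: [-0.9, 0.1, 2.5]
grip_width: 0.153
grip_force: 15.0
```

apply_moves --moves '[[[0.3,0.1,0,0,0.5],[0.4,0.13,0,0,0.5],[0.4,0.13,0,0,0.5],[0.4,0.13,0,0,0.5],[0.4,0.13,0,0,0.5]]]'

```text
t: 17.1
ee_pos: [0.5262, -0.2052, 0.1542]
tool_rot: [0.0, 0.606, 0.796, -0.001]
force: [-3.9, -1.7, 8.5]
grip_width: 0.172
grip_force: 17.0
```

Run:
```python
from h import *
s=pose(); g=(np.array(s['ee_pos'])-H)@Rz(YS); print('tcp slot mm',np.round(g*1e3,1))
onplate(zmax=.12)
```

```text
t 17.1 tcp [ 0.5262 -0.2052  0.1542] psi 1.8402 tiltq [ 0.0001 -0.0009] F [-3.91 -1.74  8.54] w 15.1 gf 17.02
tcp slot mm [-40.6  -1.4 114.2]
onplate 343 of 456 slot x,y mm [-58.9  -0.3] tilt 8.8
```

The foot stuck and the cartridge tipped 9° because the tool was pressing down slightly. I'll go back, grip firmly so it squares up, lift a millimetre or so, then slide.

apply_moves --moves '[[[-0.4,-0.11,0.05,0,0.5],[-0.5,-0.14,0.05,0,0.5],[-0.5,-0.14,0,0,0.5],[-0.4,-0.11,0,0,0.5],[0,0,0,0,0.5]]]'

```text
t: 17.77
ee_pos: [0.5079, -0.2093, 0.1536]
tool_rot: [-0.0, 0.606, 0.795, 0.0]
force: [0.6, -0.7, -1.7]
grip_width: 0.155
grip_force: 14.8
```

apply_moves --moves '[[[0,0,0,0,0.5],[0,0,0.1,0,0.5],[0,0,0.1,0,0.5],[0,0,0,0,0.5]]]' --newtons 40

```text
t: 18.27
ee_pos: [0.5085, -0.2095, 0.1561]
tool_rot: [0.0, 0.606, 0.796, 0.0]
force: [0.0, 0.6, -2.3]
grip_width: 0.151
grip_force: 39.7
```

Run:
```python
from h import *
s=pose(); g=(np.array(s['ee_pos'])-H)@Rz(YS); print('tcp slot mm',np.round(g*1e3,1))
onplate(zmax=.12)
```

```text
t 18.27 tcp [ 0.5085 -0.2095  0.1561] psi 1.8399 tiltq [0.0001 0.    ] F [ 0.03  0.59 -2.29] w 13.3 gf 39.7
tcp slot mm [-58.9  -0.8 116.1]
onplate 323 of 448 slot x,y mm [-63.7  -0.2] tilt 3.1
```

apply_moves --moves '[[[0,0,-0.1,0,0.5],[0.4,0.12,0,0,0.5],[0.48,0.14,0,0,0.5],[0.48,0.14,0,0,0.5],[0.48,0.14,0,0,0.5]]]'

```text
t: 18.95
ee_pos: [0.5272, -0.2039, 0.155]
tool_rot: [0.0, 0.606, 0.796, 0.0]
force: [-0.3, -0.4, -3.0]
grip_width: 0.15
grip_force: 39.7
```

apply_moves --moves '[[[0.48,0.14,0,0,0.5],[0.48,0.14,0,0,0.5],[0.48,0.14,0,0,0.5],[0,0,0,0,0.5]]]'

```text
t: 19.45
ee_pos: [0.5415, -0.1997, 0.155]
tool_rot: [0.0, 0.606, 0.796, 0.0]
force: [-0.5, 0.4, -1.9]
grip_width: 0.15
grip_force: 39.7
```

Run:
```python
from h import *
s=pose(); g=(np.array(s['ee_pos'])-H)@Rz(YS); print('tcp slot mm',np.round(g*1e3,1))
onplate(zmax=.12,cx=-.03)
```

```text
t 19.45 tcp [ 0.5415 -0.1997  0.155 ] psi 1.8401 tiltq [0. 0.] F [-0.52  0.37 -1.87] w 13.2 gf 39.7
tcp slot mm [-24.4  -0.2 115. ]
onplate 307 of 421 slot x,y mm [-27.9   0.3] tilt 2.2
```

apply_moves --moves '[[[0.48,0.13,0,0,0.5],[0.48,0.13,0,0,0.5],[0.48,0.13,0,0,0.5],[0.48,0.13,0,0,0.5],[0.38,0.1,0,0,0.5]]]'

```text
t: 20.12
ee_pos: [0.5645, -0.1935, 0.1549]
tool_rot: [-0.0, 0.606, 0.796, -0.0]
force: [-0.9, 0.5, -3.1]
grip_width: 0.15
grip_force: 39.7
```

apply_moves --moves '[[[0.1,0.03,0,0,0.5],[0.1,0.03,0,0,0.5],[0,0,0,0,0.5]]]'

```text
t: 20.5
ee_pos: [0.5661, -0.193, 0.155]
tool_rot: [-0.0, 0.606, 0.796, 0.0]
force: [-0.3, -0.5, -2.7]
grip_width: 0.152
grip_force: 39.7
```

Run:
```python
from h import *
s=pose(); g=(np.array(s['ee_pos'])-H)@Rz(YS); print('tcp slot mm',np.round(g*1e3,1))
onplate(zmax=.12,cx=0)
```

```text
t 20.5 tcp [ 0.5661 -0.193   0.155 ] psi 1.8398 tiltq [-0.  0.] F [-0.28 -0.47 -2.72] w 13.4 gf 39.68
tcp slot mm [  1.1  -0.3 115. ]
onplate 334 of 439 slot x,y mm [-2.7  0. ] tilt 2.5
```

apply_moves --moves '[[[0.1,0.03,0,0,0.5],[0.1,0.03,0,0,0.5],[0,0,0,0,0.5]]]'

```text
t: 20.92
ee_pos: [0.5682, -0.1924, 0.155]
tool_rot: [0.0, 0.606, 0.796, 0.0]
force: [-0.4, -0.6, -2.8]
grip_width: 0.154
grip_force: 39.7
```

apply_moves --moves '[[[0.1,0.03,0,0,0.5],[0,0,0,0,0.5]]]'

```text
t: 21.18
ee_pos: [0.569, -0.1921, 0.1549]
tool_rot: [-0.0, 0.606, 0.796, -0.0]
force: [-0.2, -0.6, -3.2]
grip_width: 0.152
grip_force: 39.8
```

apply_moves --moves '[[[0.1,0.03,0,0,0.5],[0,0,0,0,0.5]]]'

```text
t: 21.42
ee_pos: [0.5698, -0.1919, 0.1548]
tool_rot: [-0.0, 0.606, 0.796, -0.0]
force: [-1.5, -0.3, -1.7]
grip_width: 0.147
grip_force: 40.0
```

Run:
```python
from h import *
s=pose(); g=(np.array(s['ee_pos'])-H)@Rz(YS); print('tcp slot mm',np.round(g*1e3,1))
onplate(zmax=.12,cx=0)
```

```text
t 21.43 tcp [ 0.5698 -0.1919  0.1548] psi 1.8399 tiltq [-0.0004 -0.0003] F [-1.5  -0.31 -1.74] w 12.9 gf 39.99
tcp slot mm [  4.9  -0.2 114.8]
onplate 330 of 440 slot x,y mm [-0.3  0.3] tilt 3.0
```

apply_moves --moves '[[[0.1,0.03,0,0,0.5],[0,0,0,0,0.5]]]'

```text
t: 21.72
ee_pos: [0.5706, -0.1916, 0.1547]
tool_rot: [-0.001, 0.606, 0.796, -0.0]
force: [-2.5, -0.4, -3.0]
grip_width: 0.152
grip_force: 40.3
```

apply_moves --moves '[[[0.05,0.01,0,0,0.5],[0,0,0,0,0.5]]]'

```text
t: 21.98
ee_pos: [0.5711, -0.1915, 0.1546]
tool_rot: [-0.001, 0.606, 0.796, -0.0]
force: [-2.2, -1.2, -4.1]
grip_width: 0.152
grip_force: 40.5
```

Run:
```python
from h import *
s=pose(); g=(np.array(s['ee_pos'])-H)@Rz(YS); print('tcp slot mm',np.round(g*1e3,1))
onplate(zmax=.12,cx=0)
```

```text
t 21.98 tcp [ 0.5711 -0.1915  0.1546] psi 1.8399 tiltq [-0.0006 -0.0004] F [-2.22 -1.23 -4.1 ] w 13.4 gf 40.5
tcp slot mm [ 6.300e+00 -1.000e-01  1.146e+02]
onplate 332 of 430 slot x,y mm [-0.3  0.2] tilt 3.7
```

apply_moves --moves '[[[0,0,-0.08,0,0.5],[0,0,-0.08,0,0.5],[0,0,0,0,0.5]]]' --newtons 10

```text
t: 22.4
ee_pos: [0.5723, -0.1915, 0.1541]
tool_rot: [0.001, 0.606, 0.796, 0.0]
force: [-2.3, -0.3, -0.3]
grip_width: 0.161
grip_force: 10.4
```

apply_moves --moves '[[[0,0,0,0,1.6],[0,0,0,0,1.8],[0,0,0,0,2.2],[0,0,0,0,3.0],[0,0,0,0,3.6]]]'

```text
t: 23.02
ee_pos: [0.5718, -0.1914, 0.1535]
tool_rot: [0.0, 0.606, 0.796, 0.0]
force: [-0.2, -0.2, -1.1]
grip_width: 0.404
grip_force: 0.0
```

Run:
```python
from h import *
s=pose(); g=(np.array(s['ee_pos'])-H)@Rz(YS); print('tcp slot mm',np.round(g*1e3,1))
onplate(zmax=.12,cx=0); upright('side')
```

```text
t 23.02 tcp [ 0.5718 -0.1914  0.1535] psi 1.8397 tiltq [0.0001 0.0001] F [-0.17 -0.2  -1.14] w 35.6 gf 0.0
tcp slot mm [  7.   -0.3 113.5]
onplate 318 of 446 slot x,y mm [-0.6 -0.5] tilt 0.6
side upright x,y,z mm [ 1.1 -0.   0.1] yaw,tilt [-0.013 -0.019] n 452 633 1.67
```

apply_moves --moves '[[[-0.6,-0.17,0,0,5],[0,0,3,0,5],[0,0,4,0,5],[0,0,3,0,5],[0,0,0,0,5]]]'

```text
t: 23.75
ee_pos: [0.5672, -0.1939, 0.2566]
tool_rot: [0.003, 0.606, 0.795, 0.001]
force: [0.5, -0.7, 0.5]
grip_width: 0.565
grip_force: 0.0
```

Run:
```python
from h import *
s=pose(); g=(np.array(s['ee_pos'])-H)@Rz(YS); print('tcp slot mm',np.round(g*1e3,1))
for n in('wrist','top','side'): upright(n)
c=dict(np.load('last_wrist.npz')); P=cloud(c,[.42,-.3,.03],[.68,-.08,.06]); print(fit(P,stand,[.565,-.193,.04,.27],gate=.004))
im=np.zeros((480,800,3),np.uint8); im[:,:480]=c['frame'][:,80:560]; d=dict(np.load('last_side.npz'))['frame'][150:270,290:370]; im[:,480:]=cv2.resize(d,(320,480)); save(im,'w7')
```

```text
t 23.75 tcp [ 0.5672 -0.1939  0.2566] psi 1.8396 tiltq [0.003  0.0009] F [ 0.45 -0.73  0.48] w 49.8 gf 0.0
tcp slot mm [  1.8  -1.5 216.6]
wrist upright x,y,z mm [-2.8 -1.5 -0.7] yaw,tilt [-0.     0.002] n 2479 2710 0.58
top upright x,y,z mm [ 2.7 24.3  1. ] yaw,tilt [-0.131 -0.032] n 96 134 1.72
side upright x,y,z mm [0.1 0.1 0.2] yaw,tilt [-0.007 -0.002] n 462 492 1.57
(array([ 0.56376684, -0.19452619,  0.03947774,  0.27478744]), 8321, np.float64(0.0009337247696089217))
```

View pics/w7.png

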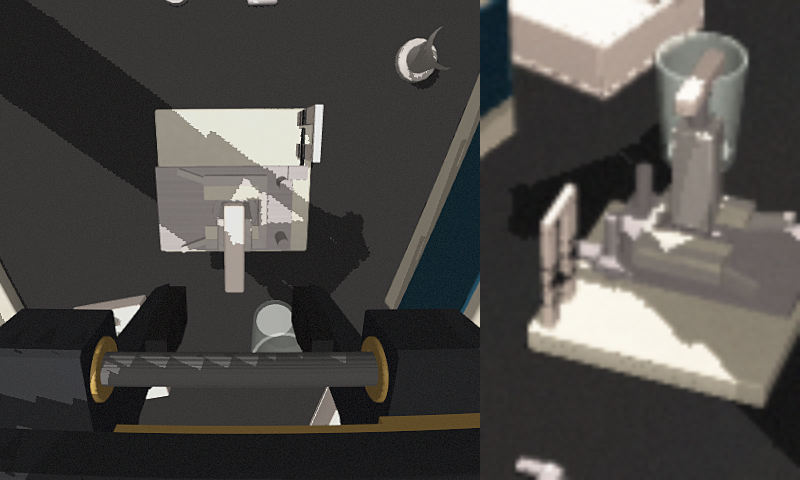

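The picture shows the cartridge upright under the lips, and the pointer is down at zero. The foot may still be about 1 to 2 mm short of the stop. I'll retake the crossbar squarely and press the foot home before pulling.

apply_moves --moves '[[[-0.28,0.03,0,0,4],[0,0,-4,0,4],[0,0,-4,0,4],[0,0,-1.8,0,4],[0,0,-0.5,0,3]]]' --newtons 10

```text
t: 24.52
ee_pos: [0.5617, -0.1924, 0.1485]
tool_rot: [-0.002, 0.606, 0.796, -0.0]
force: [-0.3, -1.0, 1.6]
grip_width: 0.365
grip_force: 0.0
```

apply_moves --moves '[[[0,0,0,0,2.4],[0,0,0,0,2.2]]]'

```text
t: 24.78
ee_pos: [0.564, -0.1933, 0.1522]
tool_rot: [0.001, 0.606, 0.796, 0.0]
force: [0.8, -0.4, -0.8]
grip_width: 0.252
grip_force: 0.0
```

Run:
```python
from h import *
s=pose(); g=(np.array(s['ee_pos'])-H)@Rz(YS); print('tcp slot mm',np.round(g*1e3,1))
onplate(zmax=.12,cx=0)
```

```text
t 24.77 tcp [ 0.564  -0.1933  0.1522] psi 1.8398 tiltq [0.0014 0.0004] F [ 0.81 -0.45 -0.85] w 22.2 gf 0.0
tcp slot mm [ -1.   -0.  112.2]
onplate 319 of 443 slot x,y mm [ 0.2 -0.2] tilt 0.0
```

apply_moves --moves '[[[0,0,0,0,0.5],[0,0,0,0,0.5],[0,0,0,0,0.5]]]' --newtons 10

```text
t: 25.2
ee_pos: [0.5637, -0.1931, 0.1515]
tool_rot: [0.001, 0.606, 0.796, 0.0]
force: [0.9, 0.8, 4.9]
grip_width: 0.156
grip_force: 10.0
```

apply_moves --moves '[[[0,0,0,0,0.5],[0,0,0,0,0.5],[0,0,0.1,0,0.5],[0,0,0,0,0.5]]]' --newtons 45

```text
t: 25.7
ee_pos: [0.5632, -0.193, 0.1517]
tool_rot: [0.0, 0.606, 0.796, 0.0]
force: [0.6, -0.2, 3.3]
grip_width: 0.144
grip_force: 45.0
```

Run:
```python
from h import *
s=pose(); g=(np.array(s['ee_pos'])-H)@Rz(YS); print('tcp slot mm',np.round(g*1e3,1))
onplate(zmax=.12,cx=0)
```

```text
t 25.7 tcp [ 0.5632 -0.193   0.1517] psi 1.8398 tiltq [0.0004 0.0001] F [ 0.56 -0.22  3.25] w 12.7 gf 45.01
tcp slot mm [ -1.8   0.5 111.7]
onplate 321 of 427 slot x,y mm [-0.3 -0.1] tilt 0.1
```

apply_moves --moves '[[[0,0,0.1,0,0.5],[0,0,0,0,0.5]]]'

```text
t: 26.0
ee_pos: [0.562, -0.1925, 0.1517]
tool_rot: [-0.001, 0.606, 0.796, -0.0]
force: [-0.2, 0.4, 0.2]
grip_width: 0.145
grip_force: 45.0
```

apply_moves --moves '[[[0,0,0.08,0,0.5],[0,0,0,0,0.5]]]'

```text
t: 26.25
ee_pos: [0.5622, -0.1926, 0.1524]
tool_rot: [-0.001, 0.606, 0.796, -0.0]
force: [0.0, -0.4, -1.7]
grip_width: 0.147
grip_force: 45.0
```

Most of the weight is carried now. Pushing to the stop.

apply_moves --moves '[[[0.1,0.03,0.03,0,0.5],[0.1,0.03,0,0,0.5],[0,0,0,0,0.5]]]'

```text
t: 26.62
ee_pos: [0.5647, -0.1922, 0.1533]
tool_rot: [-0.0, 0.606, 0.796, -0.0]
force: [-1.4, -0.8, -2.8]
grip_width: 0.146
grip_force: 45.0
```

apply_moves --moves '[[[0.1,0.03,0,0,0.5],[0.05,0.015,0,0,0.5],[0,0,0,0,0.5]]]'

```text
t: 27.0
ee_pos: [0.5661, -0.1919, 0.1535]
tool_rot: [-0.0, 0.606, 0.796, -0.0]
force: [-2.3, 0.2, -0.8]
grip_width: 0.148
grip_force: 45.2
```

Run:
```python
from h import *
s=pose(); g=(np.array(s['ee_pos'])-H)@Rz(YS); print('tcp slot mm',np.round(g*1e3,1))
onplate(zmax=.12,cx=0)
```

```text
t 27.0 tcp [ 0.5661 -0.1919  0.1535] psi 1.8399 tiltq [-0.0002 -0.0002] F [-2.26  0.19 -0.78] w 13.0 gf 45.2
tcp slot mm [  1.4   0.8 113.5]
onplate 330 of 437 slot x,y mm [-0.2  0.7] tilt 1.4
```

apply_moves --moves '[[[-0.12,-0.035,0.05,0,0.5],[-0.1,-0.03,0.1,0,0.5],[0,0,0.1,0,0.5],[0,0,0.1,0,0.5],[0,0,0,0,0.5]]]'

```text
t: 27.68
ee_pos: [0.5638, -0.1922, 0.1562]
tool_rot: [-0.001, 0.606, 0.796, -0.0]
force: [0.2, -0.0, -10.6]
grip_width: 0.148
grip_force: 45.0
```

apply_moves --moves '[[[0,0,0.1,0,0.5],[0,0,0.1,0,0.5],[0,0,0.1,0,0.5],[0,0,0.1,0,0.5],[0,0,0.1,0,0.5]]]'

```text
t: 28.3
ee_pos: [0.5638, -0.1922, 0.1617]
tool_rot: [-0.0, 0.606, 0.796, -0.0]
force: [-0.0, 1.3, -13.1]
grip_width: 0.146
grip_force: 45.0
```

```bash
cat >> h.py <<'E'
def lift():
    for n in('top','side'):
        c=cap(n); P=(world(c).reshape(-1,3)-H)@Rz(YS); P=P[np.isfinite(P).all(1)]
        m=(P[:,0]>-.078)&(P[:,0]<-.045)&(abs(P[:,1])<.02)&(abs(P[:,2])<.05)
        print(n,'plate z mm',np.round(np.median(P[m,2])*1e3,1),m.sum())
E
python3 - <<'E'
from h import *
s=pose(); g=(np.array(s['ee_pos'])-H)@Rz(YS); print('tcp slot mm',np.round(g*1e3,1)); lift()
E
```

```text
t 28.3 tcp [ 0.5638 -0.1922  0.1617] psi 1.8398 tiltq [-0.0005 -0.0001] F [ -0.02   1.33 -13.1 ] w 12.8 gf 45.0
tcp slot mm [ -0.9   1.1 121.7]
top plate z mm 7.4 73
side plate z mm 6.5 111
```

apply_moves --moves '[[[0,0,0.1,0,0.5],[0,0,0.1,0,0.5],[0,0,0.1,0,0.5],[0,0,0.1,0,0.5],[0,0,0.1,0,0.5]]]'

```text
t: 29.02
ee_pos: [0.5638, -0.1923, 0.1667]
tool_rot: [-0.0, 0.606, 0.796, -0.0]
force: [-0.9, 0.9, -15.6]
grip_width: 0.148
grip_force: 45.0
```

apply_moves --moves '[[[0,0,0.1,0,0.5],[0,0,0.1,0,0.5],[0,0,0.1,0,0.5],[0,0,0.1,0,0.5],[0,0,0,0,0.5]]]'

```text
t: 29.65
ee_pos: [0.5639, -0.1923, 0.1708]
tool_rot: [-0.0, 0.606, 0.796, -0.0]
force: [-0.7, 1.3, -17.6]
grip_width: 0.149
grip_force: 45.0
```

Run:
```python
from h import *
s=pose(); g=(np.array(s['ee_pos'])-H)@Rz(YS); print('tcp slot mm',np.round(g*1e3,1)); lift()
c=dict(np.load('last_side.npz'))['frame'][170:260,295:355]; save(cv2.resize(c,None,fx=6,fy=6,interpolation=cv2.INTER_CUBIC),'s8')
```

```text
t 29.65 tcp [ 0.5639 -0.1923  0.1708] psi 1.8398 tiltq [-0.0003 -0.0001] F [ -0.66   1.29 -17.63] w 13.1 gf 45.0
tcp slot mm [ -0.9   1.  130.8]
top plate z mm 16.2 83
side plate z mm 15.1 126
```

View pics/s8.png

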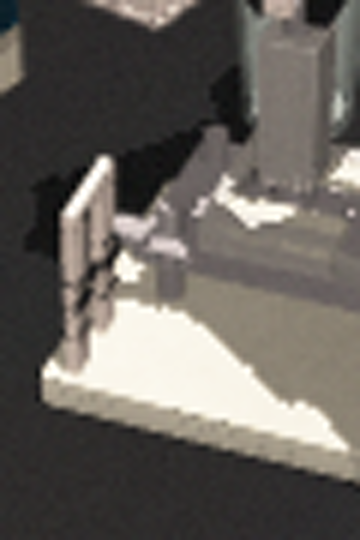

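The picture shows the carriage raised, with the dark scale marks at (88,290). The plate reads 15 to 16 mm up at 17.6 N, mid proof mark. Holding 1.4 s, then easing down.

apply_moves --moves '[[[0,0,0,0,0.5],[0,0,0,0,0.5],[0,0,0,0,0.5],[0,0,0,0,0.5],[0,0,0,0,0.5]]]'

```text
t: 30.38
ee_pos: [0.5641, -0.1924, 0.171]
tool_rot: [-0.0, 0.606, 0.796, -0.0]
force: [-1.1, 2.1, -16.7]
grip_width: 0.146
grip_force: 45.0
```

apply_moves --moves '[[[0,0,0,0,0.5],[0,0,0,0,0.5],[0,0,0,0,0.5],[0,0,0,0,0.5],[0,0,0,0,0.5]]]'

```text
t: 31.0
ee_pos: [0.5641, -0.1925, 0.171]
tool_rot: [-0.0, 0.606, 0.796, -0.0]
force: [-1.2, 2.9, -17.4]
grip_width: 0.148
grip_force: 45.0
```

apply_moves --moves '[[[0,0,0,0,0.5],[0,0,-0.1,0,0.5],[0,0,-0.1,0,0.5],[0,0,-0.1,0,0.5],[0,0,-0.1,0,0.5]]]'

```text
t: 31.62
ee_pos: [0.5643, -0.1926, 0.1672]
tool_rot: [0.0, 0.606, 0.796, 0.0]
force: [-2.1, 2.2, -15.9]
grip_width: 0.151
grip_force: 45.0
```

apply_moves --moves '[[[0,0,-0.1,0,0.5],[0,0,-0.1,0,0.5],[0,0,-0.1,0,0.5],[0,0,-0.1,0,0.5],[0,0,-0.1,0,0.5]]]'

```text
t: 32.25
ee_pos: [0.5644, -0.1926, 0.1623]
tool_rot: [0.0, 0.606, 0.796, 0.0]
force: [-1.4, 1.0, -13.0]
grip_width: 0.147
grip_force: 45.0
```

apply_moves --moves '[[[0,0,-0.1,0,0.5],[0,0,-0.1,0,0.5],[0,0,-0.1,0,0.5],[0,0,-0.1,0,0.5],[0,0,-0.1,0,0.5]]]'

```text
t: 32.88
ee_pos: [0.5644, -0.1926, 0.1573]
tool_rot: [0.0, 0.606, 0.796, 0.0]
force: [-1.9, 1.3, -10.7]
grip_width: 0.147
grip_force: 45.0
```

apply_moves --moves '[[[0,0,-0.1,0,0.5],[0,0,-0.1,0,0.5],[0,0,0,0,0.5]]]'

```text
t: 33.25
ee_pos: [0.5644, -0.1925, 0.1552]
tool_rot: [0.0, 0.606, 0.796, 0.0]
force: [-0.8, 0.1, -10.3]
grip_width: 0.153
grip_force: 45.0
```

apply_moves --moves '[[[0,0,-0.07,0,0.5],[0,0,-0.07,0,0.5],[0,0,0,0,0.5]]]'

```text
t: 33.62
ee_pos: [0.5648, -0.1928, 0.1545]
tool_rot: [0.001, 0.606, 0.796, 0.0]
force: [-0.5, 0.8, -5.0]
grip_width: 0.148
grip_force: 45.0
```

apply_moves --moves '[[[0,0,-0.07,0,0.5],[0,0,-0.07,0,0.5],[0,0,0,0,0.5]]]'

```text
t: 34.0
ee_pos: [0.5648, -0.1928, 0.1529]
tool_rot: [0.001, 0.606, 0.796, 0.0]
force: [-0.2, -0.2, -1.7]
grip_width: 0.152
grip_force: 45.0
```

Run:
```python
from h import *
s=pose(); g=(np.array(s['ee_pos'])-H)@Rz(YS); print('tcp slot mm',np.round(g*1e3,1)); lift()
onplate(zmax=.12,cx=0)
```

```text
t 34.0 tcp [ 0.5648 -0.1928  0.1529] psi 1.8397 tiltq [0.0008 0.0002] F [-0.15 -0.23 -1.74] w 13.3 gf 45.03
tcp slot mm [ -0.2   0.3 112.9]
top plate z mm 0.5 65
side plate z mm -0.5 99
onplate 309 of 421 slot x,y mm [ 0.2 -0.2] tilt 0.4
```

apply_moves --moves '[[[0.1,0.03,0,0,0.5],[0.05,0.01,0,0,0.5],[0,0,0,0,0.5]]]'

```text
t: 34.52
ee_pos: [0.5655, -0.1921, 0.1521]
tool_rot: [-0.0, 0.606, 0.796, -0.0]
force: [-0.2, -0.1, -2.1]
grip_width: 0.147
grip_force: 45.1
```

apply_moves --moves '[[[0,0,-0.05,0,0.5],[0,0,-0.03,0,0.5],[0,0,0,0,0.5]]]'

```text
t: 34.9
ee_pos: [0.5658, -0.1922, 0.1519]
tool_rot: [0.0, 0.606, 0.796, 0.0]
force: [-1.8, -0.4, 2.0]
grip_width: 0.146
grip_force: 45.2
```

Run:
```python
from h import *
s=pose(); g=(np.array(s['ee_pos'])-H)@Rz(YS); print('tcp slot mm',np.round(g*1e3,1))
onplate(zmax=.12,cx=0)
```

```text
t 34.9 tcp [ 0.5658 -0.1922  0.1519] psi 1.8398 tiltq [0.0003 0.    ] F [-1.84 -0.42  1.98] w 12.9 gf 45.16
tcp slot mm [  1.    0.6 111.9]
onplate 312 of 436 slot x,y mm [1.  0.4] tilt 0.2
```

Home and seated. Releasing gently and leaving upward.

apply_moves --moves '[[[0,0,0.04,0,0.5],[0,0,0,0,0.5],[0,0,0,0,1.6]]]' --newtons 5

```text
t: 35.33
ee_pos: [0.5659, -0.192, 0.1518]
tool_rot: [0.0, 0.606, 0.796, 0.0]
force: [0.2, -0.6, -0.1]
grip_width: 0.182
grip_force: 0.2
```

apply_moves --moves '[[[0,0,0,0,1.9],[0,0,0,0,2.4],[0,0,0,0,3.2],[0,0,0,0,4],[0,0,0,0,4.5]]]'

```text
t: 35.95
ee_pos: [0.5657, -0.1921, 0.1519]
tool_rot: [0.0, 0.606, 0.796, 0.0]
force: [-0.2, 0.6, -0.6]
grip_width: 0.505
grip_force: 0.0
```

apply_moves --moves '[[[0,0,2,0,4.5],[0,0,3,0,4.5],[0,0,4,0,4.5],[0,0,2,0,4.5],[0,0,0,0,4.5]]]'

```text
t: 36.58
ee_pos: [0.5669, -0.1925, 0.2646]
tool_rot: [0.002, 0.606, 0.796, 0.001]
force: [0.1, -0.3, -1.1]
grip_width: 0.508
grip_force: 0.0
```

Run:
```python
from h import *
pose(); lift(); upright('wrist'); upright('side')
c=dict(np.load('last_wrist.npz')); P=cloud(c,[.42,-.3,.03],[.68,-.08,.06]); x=fit(P,stand,[.565,-.193,.04,.27],gate=.004)[0]
print(((x[:3]-H)@Rz(YS)*1e3).round(1))
```

```text
t 36.58 tcp [ 0.5669 -0.1925  0.2646] psi 1.8398 tiltq [0.0023 0.0007] F [ 0.05 -0.26 -1.14] w 44.7 gf 0.0
top plate z mm 1.0 27
side plate z mm -0.4 110
wrist upright x,y,z mm [-2.4 -1.1 -0.7] yaw,tilt [-0.003  0.002] n 2368 2598 0.6
side upright x,y,z mm [ 0.4  0.1 -0.2] yaw,tilt [-0.009 -0.001] n 458 491 1.5
[-1.7 -1.4 -0.5]
```

```bash
python3 -c "
from workcell import ctrl
print(ctrl.finish_job())"
```

```text
the job is handed in; nothing more can be done
None
```

The job is handed in at 36.6 s: the cartridge slid under the lips, was let go, and was pulled to about 16 mm (mid proof mark, well under the limit line). It was held there for over a second, eased down and released, upright and home to within about 1 mm by the cameras.

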